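Shut up the small parts chest with the fingertips

TASK

Shut up the small parts chest on the bench, using only your fingertips and a gentle touch: push both of its drawers fully home first, then fold its lid down flat without slamming it. Only push; do not pull a drawer further out, swing the lid further open, or pick anything up, and leave the things lying in the chest and standing beside it where they are.

Things in the scene. Friction and masses are not known exactly. Their poses are not given: they have to be found in the camera images.
- chest: low painted sheet-steel parts chest, 170 deep (x) x 240 wide (y) x 90 high mm, fixed to the bench. Origin: centre of its underside, on the bench. Its x axis points from its front (drawer side, towards the robot) to its back, y to its left, z up. In the lower half two drawers side by side slide out of the front (-x); above them is an open tray 38 mm deep (floor 52 mm above the bench) covered by the lid. The front face of the chest is the plane x = -85 mm.
- drawer_left (a joint): how far the left drawer (+y) stands out of the chest, m: 0 = fully home, grows as it is pulled out; stop at 0.1. Starts between 0.035 and 0.07. Slides with about 1.2 N of friction, stays where it is left.
- drawer_right (a joint): the same for the right drawer (-y).
- drawer_left_front (a point): point on the outer face of the left drawer's front, mid-width, 33 mm above the bench. The front is 110 mm wide and spans 5 to 46 mm above the bench; with the drawer home its outer face lies in the chest's front plane (chest x = -85 mm, y = +59 mm). A steel finger pull 40 mm wide juts 10 mm out of the front lower down, its top 13 mm above the bench. Chest's orientation.
- drawer_right_front (a point): the same point of the right drawer (chest y = -59 mm when home).
- lid (a joint): angle of the lid, rad: 0 = shut, flat on the chest, pi/2 = upright; it starts half to nearly upright (1.05 to 1.35), leaning towards the robot. Its stiff hinge holds it at any angle; 1 to 3 N across the lid, 120 to 170 mm from the hinge, folds it, pushed on the outer face (the face turned up and away from the robot while open).
- lid_hinge (a point): middle of the lid's hinge line, at the upper back edge of the chest: chest x = +85 mm, 90 mm above the bench; the hinge line runs along the chest's y.
- lid_edge (a point): middle of the lid's free edge, on its outer face, 176 mm from the hinge line. The lid is a 4 mm sheet, 246 mm wide; its inner face passes through the hinge line, its outer face lies 4 mm from it; a 12 mm lip is bent inward along the free edge and the sides.
- bearing: ball bearing, 52 mm across and 15 high, lying loose in the open tray of the chest; origin at the centre of its underside. Leave alone.
- gear: spur gear, 66 mm across and 26 high, lying loose in the tray; origin at the centre of its underside. Leave alone.
- tape: pocket tape measure, 39 x 82 x 62 high mm, standing loose on the bench in front of the chest to its left; origin at the centre of its underside. Leave alone.
- piston: aluminium piston, 54 mm across and 52 high, standing loose on the bench to the right of the chest; origin at the centre of its underside. Leave alone.

How it is judged:
On the way, in this order (a step that is already met when the one before it is completed fails the run):
1. both drawers are fully home, the lid still open (value of joint each of drawer_left, drawer_right below 0.004 m and value of joint lid above 0.5 rad), for 0.2 s.
2. the lid is down flat (value of joint lid below 0.04 rad), for 0.2 s.
At the end, for the whole second after the job is handed in: both drawers within 4 mm of fully home and the lid within 0.04 rad of flat, drawers first; the bearing, gear, tape measure and piston within 25 mm of where they were (value of joint each of drawer_left, drawer_right below 0.004 m and value of joint lid below 0.04 rad and distance of each of bearing, gear, tape, piston from where it was at the start of the episode below 0.025 m); the robot touches nothing.
It fails at once if a drawer is pulled further out (value of joint any of drawer_left, drawer_right above 0.082 m).
It fails at once if the lid is swung further open (value of joint lid above 1.5 rad).
It fails at once if the lid is slammed (faster than 3 rad/s) (velocity of joint lid below -3 rad/s).
It fails at once if a bystander is lifted or knocked away (distance of any of bearing, gear, tape, piston from where it was at the start of the episode above 0.025 m or height (world z) of any of bearing, gear above 0.067 m or height (world z) of any of tape, piston above 0.015 m or angle between any of tape, piston's own z axis and vertical above 0.5 rad).
It fails at once if the chest, a drawer or the lid is shoved hard by the fingers (over 60 N) (contact force between the fingers and chest above 60 N).
It also fails if it takes over 56 s, if anything falls off the work surface, if the arm or the gripper's body presses on something with over 40 N, if the wrist force passes 120 N, or if a joint passes its speed limit or range.

ROBOT

A 6-joint arm with a two-finger parallel gripper is mounted at the origin on a cart in front of the work surface, level with it; the furniture and walls round the work are solid. World frame = base frame: x ahead of the robot, y to its left, z up, the work surface at z = 0. Lengths are in m, angles in rad, forces in N, time in s.
With the tool pointing down it reaches from about 0.25 to 0.775 m from the base axis. Payload 4 kg.
Tool frame: the origin (TCP) lies at the very end of the fingers, on their centre line; the grasp point (between the pads) lies 19 mm behind it; z points along the fingers, y is the line along which they close (so a half turn about z gives the same grasp; the last joint's range is limited). The gripper opens to 94 mm and grips with 3 to 60 N. Pads are 16 mm wide; open, the fingers measure 119 mm over their backs; the gripper's body (75 mm by 177 mm) begins 78 mm behind the grasp point.
Start: joints at [-1.283, 0.087, 1.371, -0, 1.684, -0.103], TCP at [0.21, -0.509, 0.206] pointing down, gripper open.
Joint ranges: [-3.1, 3.1], [-0.76, 2.03], [0.27, 2.55], [-1.08, 4.22], [0.17, 2.65], [-2.57, 2.57]. Speed limits (rad/s): [2.79, 2.79, 3.14, 3.14, 3.14, 3.14].

INTERFACE

Orientations are given as a unit quaternion [w, x, y, z].
In Python, from station import bot gives the robot as it stands. The module is installed in compiled form; this text tells all that it offers.
- The arm moves only by the tool step_arm, never from a script. Its argument "increments" is a list of rows, each a list of 7 numbers: the shift along the tool's x, y, z in mm, then the turn, a rotation vector about the tool's x, y, z in rad, then the closure, from 0 (fully open) to 1 (shut). In form: [[tx, ty, tz, ax, ay, az, hand], ...]. A call has exactly 8 rows; each row shifts and turns the commanded pose from where the row before left it, along the tool's axes as they then stand; what a row does not reach is not made up. A row lasts 1/12 s, in which the tool goes at most 41.7 mm and 7.16 degrees, less where a joint would pass 70% of its speed; a pose out of reach is approached as far as the arm can. A call with a gripper value outside its range is refused whole. The fingers move at their own pace and stop on an object; "squeeze" is the grip in N (left out, the last holds). Time passes only in rows, so rows that do not move let the fingers close, or fill a call up. It gives the time, the measured TCP pose, the force, the opening and the grip force at its end, in the units of the state.
- bot.state(): the state, without advancing time (a new reading comes with each control period).
- bot.get_image(name): name is "side" or "top"; returns a dict with "img" (420x560x3 uint8, red, green, blue), "fx", "fy", "cx", "cy" (pixels), "T" (4x4, takes a point from camera to world coordinates). Camera axes: x right, y up, looking along -z (the intrinsics and any distortion apply to the point x, -y, -z); pixel columns grow to the right and rows downward; lengths in m; the calibration is good to about 2 mm. A picture is of the moment at which its call begins. There is no depth.
- bot.sign_off(): hands the job in; it is judged then, once.
Trained networks look in a picture, given as the dict that the camera call returned (one of the last four; its "shot" number tells which), for a name from the list of things; names that differ only in an ending like _2 or _b are one class to them, and where a whole thing is asked for, a point or a joint stands for the part that bears it (a point fixed in the world has none). Each returns a list of dicts, best first, with "conf" (0 to 1); they miss things now and then, are a little off and sometimes report something else, mostly with a low value. They report only what shows in the picture. A call takes as long as a camera call.
- bot.search_frame(query, picture): "centre" ([x, y, z] in m, in world coordinates, good to about 4 mm: the middle of the surface that is visible of it).
- bot.silhouettes(query, picture): "region" (420x560 bool, what is visible of it).
- bot.landmark_of(query, picture): "centre" ([x, y, z] in m, in world coordinates, good to about 4 mm: a listed point, or the origin of a listed thing).
The state is a dict: "clock": time; "joint_positions": joint angles; "joint_velocities": joint speeds; "joint_efforts": joint torques, N m; "tcp_pos": TCP position; "eef_rot": TCP orientation; "force": force on the tool from outside, world axes, zero at the start; "wrist_torque": the same for the moment, N m; "gripper_width": finger opening in m; "grip_force": force on a finger pad.
Only numpy, scipy, OpenCV 4.12 (cv2) and the standard library are available. Lean on these libraries where they do the work, as an engineer would, in place of code of your own. Each camera call takes 0.05 s, during which the arm holds its last target. There are 200 camera calls.

## Working session

There is one attempt and no reset: what is moved stays moved. The work goes in short steps, Python scripts to look and compute and a tool call to move; the robot and the scene stay as the last step left them, time stands still between calls to the robot, and variables do not carry over. Pictures are saved under pics/ and viewed, at most 10 in all, crops included, and the job is handed in when it is done.

Besides the shell and the picture viewer there is one more tool, called after "Call:" as name([rows], argument=value, ...), one row to a line, values as JSON. step_arm: Moves the arm, as the interface text tells. Its arguments: {"type":"object","properties":{"increments":{"type":"array","items":{"type":"array","items":{"type":"number"}}},"squeeze":{"type":"number"}},"required":["increments"]}

```bash
mkdir -p pics
python3 - <<'E'
from station import bot
import cv2,numpy as np
s=bot.state();print(s['clock'],s['tcp_pos'],s['eef_rot'])
ims=[]
for n in("side","top"):
    p=bot.get_image(n);ims.append(p['img'])
    print(n,np.round(p['T'][:3,3],2))
    for q in["chest","drawer_left_front","drawer_right_front","lid_hinge","lid_edge","bearing","gear","tape","piston"]:
        r=bot.landmark_of(q,p)
        print(q,[(np.round(d['centre'],3).tolist(),round(d['conf'],2)) for d in r[:2]])
    cv2.imwrite(f"pics/{n}0.png",p['img'][:,:,::-1])
print(bot.state()['clock'])
E
```

```text
0.0 [ 0.20931967 -0.50802934  0.20430754] [-1.09144964e-03  9.80977108e-01  1.94120346e-01 -1.14233668e-04]
side [ 0.58 -0.94  0.46]
chest [([0.594, -0.215, 0.002], 0.89)]
drawer_left_front [([0.48, -0.136, 0.035], 0.76)]
drawer_right_front [([0.451, -0.247, 0.035], 0.87)]
lid_hinge [([0.678, -0.228, 0.091], 0.69)]
lid_edge [([0.619, -0.22, 0.254], 0.94)]
bearing [([0.634, -0.156, 0.055], 0.87), ([0.678, -0.23, 0.095], 0.26)]
gear [([0.562, -0.246, 0.057], 0.93), ([0.594, -0.217, 0.001], 0.29)]
tape [([0.464, -0.007, 0.0], 0.73)]
piston [([0.558, -0.382, 0.003], 0.75)]
top [ 0.34 -0.09  1.14]
chest [([0.594, -0.215, 0.003], 0.83)]
drawer_left_front [([0.481, -0.138, 0.035], 0.88)]
drawer_right_front [([0.453, -0.25, 0.034], 0.9), ([0.558, -0.246, 0.052], 0.52)]
lid_hinge [([0.684, -0.229, 0.089], 0.74), ([0.631, -0.158, 0.05], 0.71)]
lid_edge [([0.617, -0.218, 0.257], 0.79)]
bearing [([0.628, -0.158, 0.053], 0.61), ([0.559, -0.244, 0.051], 0.56)]
gear [([0.561, -0.246, 0.049], 0.58)]
tape [([0.463, -0.008, 0.003], 0.83)]
piston [([0.557, -0.382, -0.0], 0.64)]
1.0
```

View pics/side0.png

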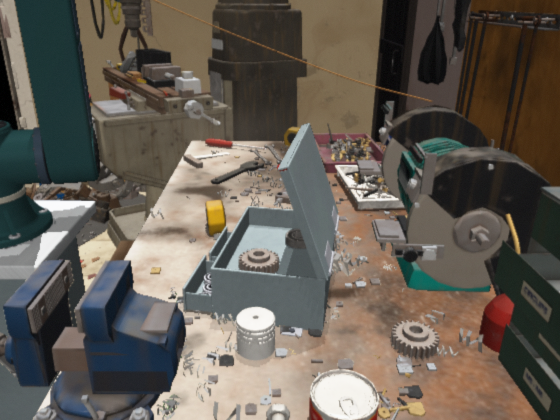

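View pics/top0.png

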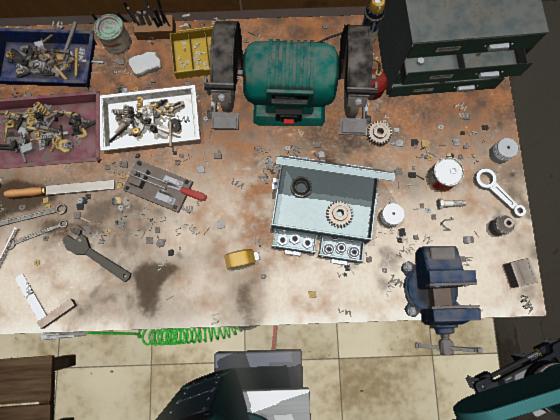

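The side and top views agree: the chest is at (0.594, -0.215) with yaw about -0.155. The drawers stand out about 39 mm (left) and 50 mm (right), and the lid is at about 1.18 rad. In the top view the vise is at px (440,290), so I'll rise first. The open fingers are about 106 mm apart and can push both drawers at once.

Call:
step_arm([
  [0,0,-30,0,0,0,0],
  [0,0,-30,0,0,0,0],
  [30,-23,0,0,0,0,0],
  [30,-23,0,0,0,0,0],
  [30,-23,0,0,0,0,0],
  [30,-23,0,0,0,0,0],
  [30,-23,0,0,0,0,0],
  [30,-23,0,0,0,0,0],
])

```text
clock: 1.67
tcp_pos: [0.3239, -0.3108, 0.2657]
eef_rot: [0.0, 0.981, 0.194, 0.0]
force: [0.4, -0.4, 0.5]
gripper_width: 0.0941
grip_force: 0.0
```

Call:
step_arm([
  [29,-23,0,0,0,0,0],
  [29,-23,0,0,0,0,0],
  [29,-23,0,0,0,0,0],
  [29,-23,0,0,0,0.109,0],
  [0,0,0,0,0,0.109,0],
  [0,0,0,0,0,0.109,0],
  [0,0,0,0,0,0.109,0],
  [0,0,0,0,0,0.109,0],
])

```text
clock: 2.33
tcp_pos: [0.3948, -0.1845, 0.2656]
eef_rot: [0.0, 0.997, -0.076, 0.0]
force: [0.6, 0.1, 0.5]
gripper_width: 0.0941
grip_force: 0.0
```

Call:
step_arm([
  [0,0,38,0,0,0,0],
  [0,0,38,0,0,0,0],
  [0,0,38,0,0,0,0],
  [0,0,38,0,0,0,0],
  [0,0,38,0,0,0,0],
  [0,0,30,0,0,0,0],
  [0,0,15,0,0,0,0],
  [0,0,0,0,0,0,0],
])

```text
clock: 3.0
tcp_pos: [0.3914, -0.183, 0.0261]
eef_rot: [-0.002, 0.997, -0.074, -0.004]
force: [-0.9, -0.1, -1.2]
gripper_width: 0.094
grip_force: 0.0
```

Call:
step_arm([
  [8,0,0,0,0,0,0],
  [8,0,0,0,0,0,0],
  [8,0,0,0,0,0,0],
  [8,0,0,0,0,0,0],
  [8,0,0,0,0,0,0],
  [8,0,0,0,0,0,0],
  [8,0,0,0,0,0,0],
  [8,0,0,0,0,0,0],
])

```text
clock: 3.67
tcp_pos: [0.4584, -0.1947, 0.0306]
eef_rot: [0.0, 0.997, -0.074, -0.0]
force: [-1.7, -1.0, 0.9]
gripper_width: 0.0939
grip_force: 0.8
```

Call:
step_arm([
  [6,0,0,0,0,0,0],
  [6,0,0,0,0,0,0],
  [6,0,0,0,0,0,0],
  [6,0,0,0,0,0,0],
  [6,0,0,0,0,0,0],
  [4,0,0,0,0,0,0],
  [2,0,0,0,0,0,0],
  [0,0,0,0,0,0,0],
])

```text
clock: 4.33
tcp_pos: [0.4943, -0.1996, 0.0303]
eef_rot: [-0.0, 0.997, -0.074, 0.0]
force: [-1.1, -0.5, -0.7]
gripper_width: 0.094
grip_force: 0.3
```

Call:
step_arm([
  [1,0,0,0,0,0,0],
  [1,0,0,0,0,0,0],
  [1,0,0,0,0,0,0],
  [1,0,0,0,0,0,0],
  [0,0,0,0,0,0,0],
  [0,0,0,0,0,0,0],
  [0,0,0,0,0,0,0],
  [0,0,0,0,0,0,0],
])

```text
clock: 5.0
tcp_pos: [0.4975, -0.2001, 0.0304]
eef_rot: [-0.0, 0.997, -0.074, 0.0]
force: [-1.4, 0.1, -1.0]
gripper_width: 0.0943
grip_force: 0.9
```

Call:
step_arm([
  [1,0,0,0,0,0,0],
  [1,0,0,0,0,0,0],
  [1,0,0,0,0,0,0],
  [1,0,0,0,0,0,0],
  [0,0,0,0,0,0,0],
  [0,0,0,0,0,0,0],
  [0,0,0,0,0,0,0],
  [0,0,0,0,0,0,0],
])

```text
clock: 5.67
tcp_pos: [0.4991, -0.2004, 0.0304]
eef_rot: [-0.0, 0.997, -0.075, -0.003]
force: [-9.0, 2.4, 2.9]
gripper_width: 0.0941
grip_force: 4.6
```

Run:
```python
from station import bot
import cv2,numpy as np
p=bot.get_image("top")
for q in["drawer_left_front","drawer_right_front"]:
    print(q,[(np.round(d['centre'],3).tolist(),round(d['conf'],2)) for d in bot.landmark_of(q,p)[:2]])
cv2.imwrite("pics/t1.png",cv2.resize(p['img'][140:280,230:430,::-1],None,fx=4,fy=4,interpolation=2))
```

```text
drawer_left_front [([0.558, -0.382, 0.0], 0.19)]
drawer_right_front []
```

View pics/t1.png

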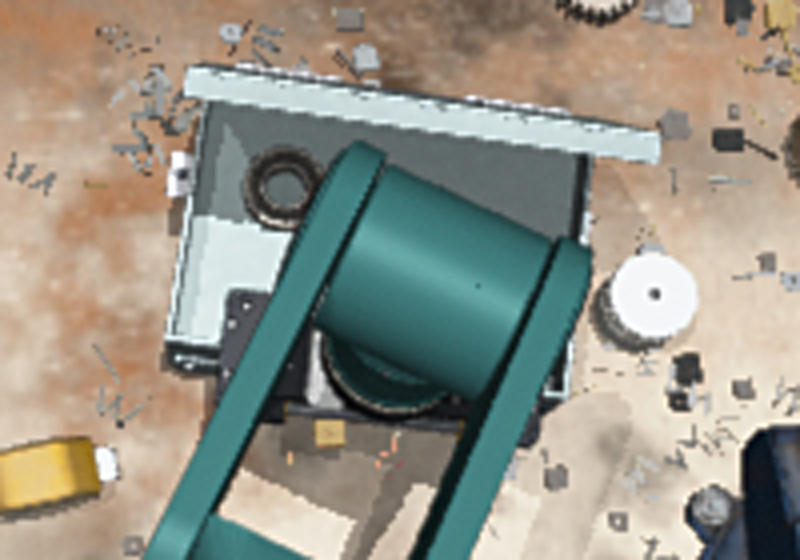

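The arm hides the drawers; the lid and the loose parts look undisturbed. Contact is firming at 9 N, so I'll press a little more to seat both drawers.

Call:
step_arm([
  [1,0,0,0,0,0,0],
  [1,0,0,0,0,0,0],
  [1,0,0,0,0,0,0],
  [0,0,0,0,0,0,0],
  [0,0,0,0,0,0,0],
  [0,0,0,0,0,0,0],
  [0,0,0,0,0,0,0],
  [0,0,0,0,0,0,0],
])

```text
clock: 6.48
tcp_pos: [0.499, -0.2004, 0.0304]
eef_rot: [-0.001, 0.997, -0.075, -0.006]
force: [-17.6, 4.6, 9.9]
gripper_width: 0.0936
grip_force: 9.2
```

Run:
```python
from station import bot
s=bot.state();print(s['force'],s['wrist_torque'],s['tcp_pos'],s['grip_force'])
```

```text
[-17.63178852   4.62504798   9.94240546] [ 0.14558192  2.62126907 -0.98343931] [ 0.49897921 -0.20038995  0.03042281] 9.168665218167007
```

The moment shows that only the right finger is bearing hard, so I'll yaw slightly to push the left one home.

Call:
step_arm([
  [-2,0,0,0,0,0.02,0],
  [0,0,0,0,0,0.02,0],
  [0,0,0,0,0,0.02,0],
  [0,0,0,0,0,0,0],
  [0,0,0,0,0,0,0],
  [0,0,0,0,0,0,0],
  [0,0,0,0,0,0,0],
  [0,0,0,0,0,0,0],
])

```text
clock: 7.15
tcp_pos: [0.4999, -0.2, 0.0304]
eef_rot: [-0.001, 0.995, -0.103, -0.003]
force: [-9.8, 2.2, 5.1]
gripper_width: 0.0939
grip_force: 5.3
```

Run:
```python
from station import bot
s=bot.state();print(s['force'],s['wrist_torque'],s['tcp_pos'],s['eef_rot'])
```

```text
[-9.77676079  2.21417023  5.10239581] [0.68989276 1.36895001 0.62095971] [ 0.49990112 -0.20003009  0.03040458] [-7.34139192e-04  9.94696333e-01 -1.02805564e-01 -3.11150586e-03]
```

The moment has changed sign, so the left drawer is on its stop too. I'll back off, rise and check.

Call:
step_arm([
  [-8,0,0,0,0,0,0],
  [-8,0,0,0,0,-0.05,0],
  [0,0,-40,0,0,0,0],
  [0,0,-40,0,0,0,0],
  [0,0,-40,0,0,0,0],
  [0,0,-40,0,0,0,0],
  [0,0,-40,0,0,0,0],
  [-20,0,-35,0,0,0,0],
])

```text
clock: 7.82
tcp_pos: [0.4697, -0.1953, 0.2686]
eef_rot: [0.001, 0.997, -0.078, 0.003]
force: [-1.0, -0.5, -0.2]
gripper_width: 0.0947
grip_force: 0.0
```

Call:
step_arm([
  [-40,0,-20,0,0,0,0],
  [-40,0,-20,0,0,0,0],
  [-40,0,-20,0,0,0,0],
  [-40,0,0,0,0,0,0],
  [0,0,0,0,0,0,0],
  [0,0,0,0,0,0,0],
  [0,0,0,0,0,0,0],
  [0,0,0,0,0,0,0],
])

```text
clock: 8.48
tcp_pos: [0.3181, -0.1711, 0.3208]
eef_rot: [-0.0, 0.997, -0.079, 0.0]
force: [0.1, 0.6, -0.2]
gripper_width: 0.0938
grip_force: 0.0
```

Run:
```python
from station import bot
import cv2,numpy as np
s=bot.state();print(s['tcp_pos'],s['eef_rot'])
c=np.array([.594,-.215]);R=np.array([[.988,-.153],[.153,.988]])
for n in("top","side"):
  p=bot.get_image(n)
  for q in["drawer_left_front","drawer_right_front","lid_edge","lid_hinge"]:
    r=bot.landmark_of(q,p)
    if r:
      d=np.array(r[0]['centre']);print(n,q,round(r[0]['conf'],2),np.round(d,3),np.round(R@(d[:2]-c),3))
  if n=="top": cv2.imwrite("pics/t2.png",cv2.resize(p['img'][140:280,230:430,::-1],None,fx=4,fy=4,interpolation=2))
```

```text
[ 0.31813793 -0.17107734  0.32084751] [-1.43640838e-04  9.96906342e-01 -7.85984909e-02  4.94163711e-05]
top drawer_left_front 0.68 [ 0.52  -0.146  0.033] [-0.083  0.057]
top drawer_right_front 0.75 [ 0.5   -0.258  0.031] [-0.087 -0.057]
top lid_edge 0.71 [ 0.619 -0.22   0.258] [ 0.025 -0.001]
top lid_hinge 0.86 [ 0.681 -0.23   0.088] [ 0.088 -0.001]
side drawer_right_front 0.56 [ 0.558 -0.387  0.001] [-0.009 -0.176]
side lid_edge 0.84 [ 0.622 -0.219  0.256] [0.028 0.   ]
side lid_hinge 0.94 [ 0.677 -0.23   0.094] [ 0.084 -0.002]
```

View pics/t2.png

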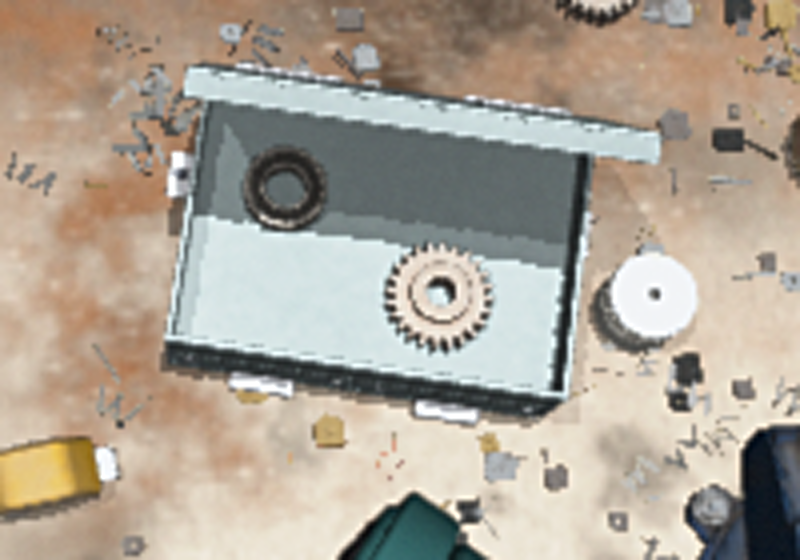

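Both drawers are home: only the pulls, near (260,383) and (447,410), stick out. The lid is unchanged at about 1.19 rad. Next I go over the lid edge at z = 0.32 and down behind it.

Call:
step_arm([
  [38,0,0,0,0,0,0],
  [38,0,0,0,0,0,0],
  [38,0,0,0,0,0,0],
  [38,0,0,0,0,0,0],
  [38,0,0,0,0,0,0],
  [38,0,0,0,0,0,0],
  [38,0,0,0,0,0,0],
  [38,0,0,0,0,0,0],
])

```text
clock: 9.65
tcp_pos: [0.6191, -0.2186, 0.3209]
eef_rot: [0.0, 0.997, -0.079, -0.0]
force: [0.4, -1.1, 0.9]
gripper_width: 0.0938
grip_force: 0.0
```

Call:
step_arm([
  [25,0,0,0,0,0,0],
  [25,0,0,0,0,0,0],
  [0,0,0,0,0,0,0],
  [0,0,0,0,0,0,0],
  [0,0,20,0,0,0,0],
  [0,0,20,0,0,0,0],
  [0,0,0,0,0,0,0],
  [0,0,0,0,0,0,0],
])

```text
clock: 10.32
tcp_pos: [0.6651, -0.2261, 0.2813]
eef_rot: [-0.0, 0.997, -0.079, -0.001]
force: [0.6, 0.3, -0.2]
gripper_width: 0.0941
grip_force: 0.0
```

Run:
```python
from station import bot
import cv2,numpy as np
s=bot.state();print(s['tcp_pos'],s['eef_rot'],s['force'])
c=np.array([.594,-.215]);R=np.array([[.988,-.153],[.153,.988]])
print(R@(s['tcp_pos'][:2]-c))
p=bot.get_image("side")
cv2.imwrite("pics/s2.png",p['img'][:,:,::-1])
```

```text
[ 0.66514526 -0.22614466  0.28126122] [-2.80837543e-04  9.96865617e-01 -7.91059671e-02 -1.05294240e-03] [ 0.63712282  0.25637706 -0.2497511 ]
[ 0.07199664 -0.0001257 ]
```

View pics/s2.png

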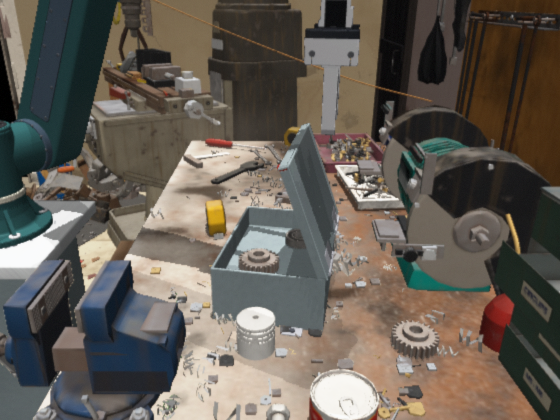

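The fingers at px (330,130) are behind the lid edge (305,125) and clear of the grinder. Now down, then along the lid's arc.

Call:
step_arm([
  [0,0,25,0,0,0,0],
  [0,0,25,0,0,0,0],
  [-7,0,0,0,0,0,0],
  [-7,0,0,0,0,0,0],
  [-7,0,0,0,0,0,0],
  [-5,0,0,0,0,0,0],
  [-5,0,0,0,0,0,0],
  [0,0,0,0,0,0,0],
])

```text
clock: 11.03
tcp_pos: [0.636, -0.2218, 0.2342]
eef_rot: [0.001, 0.997, -0.079, 0.002]
force: [1.5, -0.0, 1.3]
gripper_width: 0.0941
grip_force: 0.6
```

Call:
step_arm([
  [-6.2,0,2.7,0,0,0,0],
  [-6.2,0,2.7,0,0,0,0],
  [-6.5,0,3.5,0,0,0,0],
  [-6.5,0,3.5,0,0,0,0],
  [-6.3,0,4.2,0,0,0,0],
  [-6.3,0,4.2,0,0,0,0],
  [-5.8,0,4.8,0,0,0,0],
  [-5.8,0,4.8,0,0,0,0],
])

```text
clock: 11.7
tcp_pos: [0.5865, -0.2133, 0.2006]
eef_rot: [-0.0, 0.997, -0.079, -0.0]
force: [1.0, 1.3, 0.9]
gripper_width: 0.0945
grip_force: 0.7
```

Call:
step_arm([
  [-5.2,0,5.4,0,0,0,0],
  [-5.2,0,5.4,0,0,0,0],
  [-4.7,0,5.9,0,0,0,0],
  [-4.7,0,5.9,0,0,0,0],
  [-4.1,0,6.3,0,0,0,0],
  [-4.1,0,6.3,0,0,0,0],
  [-3.4,0,6.6,0,0,0,0],
  [-3.4,0,6.6,0,0,0,0],
])

```text
clock: 12.37
tcp_pos: [0.5523, -0.2083, 0.1518]
eef_rot: [0.0, 0.997, -0.079, -0.0]
force: [0.1, 0.5, 0.9]
gripper_width: 0.0939
grip_force: 0.6
```

Call:
step_arm([
  [-2.7,0,7,0,0,0,0],
  [-2.7,0,7,0,0,0,0],
  [-2,0,7.2,0,0,0,0],
  [-2,0,7.2,0,0,0,0],
  [-1.3,0,6,0,0,0,0],
  [-1.3,0,4,0,0,0,0],
  [0,0,3,0,0,0,0],
  [0,0,3,0,0,0,0],
])

```text
clock: 13.03
tcp_pos: [0.5406, -0.2066, 0.1079]
eef_rot: [0.0, 0.997, -0.079, -0.0]
force: [-1.0, -0.3, 1.1]
gripper_width: 0.0944
grip_force: 0.5
```

Call:
step_arm([
  [0,0,3,0,0,0,0],
  [0,0,3,0,0,0,0],
  [0,0,2,0,0,0,0],
  [0,0,2,0,0,0,0],
  [0,0,1,0,0,0,0],
  [0,0,1,0,0,0,0],
  [0,0,1,0,0,0,0],
  [0,0,0,0,0,0,0],
])

```text
clock: 13.7
tcp_pos: [0.5409, -0.2065, 0.095]
eef_rot: [0.0, 0.997, -0.079, 0.0]
force: [-1.0, -0.1, -0.1]
gripper_width: 0.0942
grip_force: 0.0
```

Call:
step_arm([
  [0,0,1,0,0,0,0],
  [0,0,1,0,0,0,0],
  [0,0,1,0,0,0,0],
  [0,0,0,0,0,0,0],
  [0,0,0,0,0,0,0],
  [0,0,0,0,0,0,0],
  [0,0,0,0,0,0,0],
  [0,0,0,0,0,0,0],
])

```text
clock: 14.37
tcp_pos: [0.5411, -0.2065, 0.0942]
eef_rot: [0.0, 0.997, -0.079, 0.001]
force: [-3.8, 0.6, 7.8]
gripper_width: 0.0941
grip_force: 3.7
```

Contact is firm (8 N) at z = 0.094, so the lid is flat. I'll lift off and verify.

Call:
step_arm([
  [0,0,-10,0,0,0,0],
  [0,0,-30,0,0,0,0],
  [0,0,-38,0,0,0,0],
  [0,0,-38,0,0,0,0],
  [-38,0,-20,0,0,0,0],
  [-38,0,0,0,0,0,0],
  [-38,0,0,0,0,0,0],
  [-38,0,0,0,0,0,0],
])

```text
clock: 15.03
tcp_pos: [0.3909, -0.1824, 0.2283]
eef_rot: [0.0, 0.997, -0.079, 0.001]
force: [-0.1, -0.3, 0.4]
gripper_width: 0.094
grip_force: 0.0
```

Call:
step_arm([
  [-38,0,0,0,0,0,0],
  [-30,0,0,0,0,0,0],
  [0,0,0,0,0,0,0],
  [0,0,0,0,0,0,0],
  [0,0,0,0,0,0,0],
  [0,0,0,0,0,0,0],
  [0,0,0,0,0,0,0],
  [0,0,0,0,0,0,0],
])

```text
clock: 15.7
tcp_pos: [0.3254, -0.1721, 0.2272]
eef_rot: [-0.0, 0.997, -0.079, -0.0]
force: [0.2, 0.5, -0.1]
gripper_width: 0.094
grip_force: 0.0
```

Run:
```python
from station import bot
import cv2,numpy as np
print(bot.state()['force'])
c=np.array([.594,-.215]);R=np.array([[.988,-.153],[.153,.988]])
o=[]
for n in("top","side"):
  p=bot.get_image(n)
  for q in["drawer_left_front","drawer_right_front","lid_edge","tape","piston"]:
    r=bot.landmark_of(q,p)
    if r:
      d=np.array(r[0]['centre']);print(n,q,round(r[0]['conf'],2),np.round(d,3),np.round(R@(d[:2]-c),3))
  i=p['img'][140:280,230:430] if n=="top" else p['img'][190:330,170:370]
  o.append(cv2.resize(i[:,:,::-1],None,fx=2,fy=2,interpolation=2))
cv2.imwrite("pics/f.png",np.hstack(o))
```

```text
[ 0.23466919  0.52165834 -0.09916141]
top drawer_left_front 0.74 [ 0.524 -0.146  0.03 ] [-0.08   0.058]
top drawer_right_front 0.61 [ 0.501 -0.256  0.033] [-0.085 -0.055]
top lid_edge 0.58 [ 0.5   -0.194  0.092] [-0.096  0.006]
top tape 0.76 [ 0.461 -0.006  0.002] [-0.163  0.186]
top piston 0.58 [ 0.559 -0.381 -0.001] [-0.009 -0.17 ]
side drawer_left_front 0.7 [ 0.678 -0.23   0.091] [ 0.085 -0.002]
side lid_edge 0.6 [ 0.505 -0.194  0.092] [-0.091  0.007]
side tape 0.62 [ 0.556 -0.385  0.002] [-0.012 -0.174]
side piston 0.94 [ 0.557 -0.385  0.001] [-0.011 -0.173]
```

View pics/f.png

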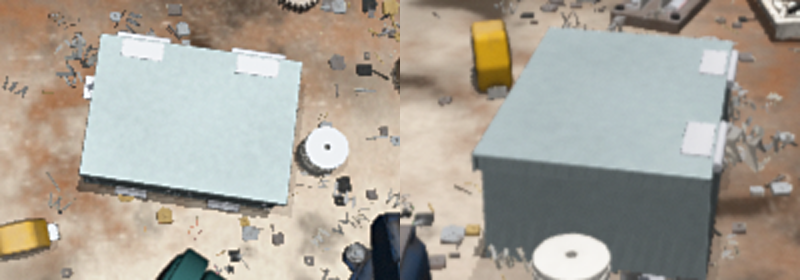

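The chest is shut with the lid flat (edge at z ≈ 0.092), the drawers are home, and the tape and piston haven't moved.

```bash
python3 -c "
from station import bot
print(bot.sign_off())"
```

```text
the job is handed in; nothing more can be done
None
```

The job is handed in: both drawers are pushed home and then the lid was folded flat, with the tape and piston where they were, the bearing and gear unmoved when last seen before the lid closed over them, and the arm clear; sign-off gave no verdict.

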